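# Load a specimen carrier under the microscope and shut the drawer

## Robot

A 6-joint arm with a two-finger parallel gripper is mounted at the origin on the work surface. World frame = base frame: x ahead of the robot, y to its left, z up, the work surface at z = 0. Lengths are in m, angles in rad, forces in N, time in s.
With the tool pointing down it reaches from about 0.35 to 0.975 m from the base axis. Payload 7.1 kg.
Tool frame: the origin (TCP) lies between the finger pads; the fingertips stand 22 mm ahead of it and the grasp point (between the pads) lies 3 mm ahead of it; z points along the fingers, y is the line along which they close (so a half turn about z gives the same grasp; the last joint's range is limited). The gripper opens to 88 mm and grips with 3 to 60 N. Pads are 20 mm wide; open, the fingers measure 115 mm over their backs; the gripper's body (75 mm by 178 mm) begins 61 mm behind the grasp point.
Start: joints at [-1.35, 0.423, 1.63, -0, 1.089, -0.019], TCP at [0.148, -0.607, 0.245] pointing down, gripper open.
Joint ranges: [-3, 3], [-0.9, 2.11], [0.09, 2.58], [-1.31, 4.45], [0.11, 2.69], [-2.54, 2.54]. Speed limits (rad/s): [2.39, 2.39, 3.01, 3.14, 3.14, 3.14].

## Interface

Orientations are given as a unit quaternion [x, y, z, w].
In Python, from plant import monitor, cams, bot gives the robot as it stands.
- The arm moves only by the tool move_arm, never from a script. Its argument "motion" is a list of rows, each a list of 7 numbers: the shift along the tool's x, y, z in m, then the turn, a rotation vector about the tool's x, y, z in rad, then the closure, from -1 (fully open) to 1 (shut). In form: [[x, y, z, rx, ry, rz, gripper], ...]. A call has 1 to 8 rows; each row shifts and turns the commanded pose from where the row before left it, along the tool's axes as they then stand; what a row does not reach is not made up. A row lasts 1/12 s, in which the tool goes at most 41.7 mm and 7.16 degrees, less where a joint would pass 70% of its speed; a pose out of reach is approached as far as the arm can. A call is refused whole if a number of a shift passes 0.0417 or a number of a turn 0.125, either way. A call with a gripper value outside its range is refused whole. The fingers move at their own pace and stop on an object; "newtons" is the grip in N (left out, the last holds). Time passes only in rows, so rows that do not move let the fingers close. It gives the time, the measured TCP pose, the force, the opening and the grip force at its end, in the units of the state.
- monitor.get_state(): the state, without advancing time (a new reading comes with each control period).
- cams.grab_frame(name): name is "scene" or "top" or "wrist"; returns (picture, depth): 400x640x3 uint8, red, green, blue; 400x640 float32, m along the optical axis (not along the pixel's ray), 0 where there is no reading.
- cams.camera_info(name): a dict with "fx", "fy", "cx", "cy" (pixels), "cam_to_world" (4x4, takes a point from camera to world coordinates). Camera axes: x right, y up, looking along -z (the intrinsics and any distortion apply to the point x, -y, -z); pixel columns grow to the right and rows downward; lengths in m; the calibration is good to about 2 mm. A picture is of the moment at which its call begins: read the wrist's pose just before it. camera_info takes no time and is no camera call; for the wrist camera it gives the pose at the moment of the call.
- bot.finish_job(): hands the job in; it is judged then, once.
The state is a dict: "clock": time; "joint_pos": joint angles; "qd": joint speeds; "effort": joint torques, N m; "tool_pos": TCP position; "tool_rot": TCP orientation; "wrist_force": force on the tool from outside, world axes, zero at the start; "wrist_torque": the same for the moment, N m; "grip_width": finger opening in m; "grip_force": force on a finger pad.
Only numpy, scipy, OpenCV 4.12 (cv2) and the standard library are available. Lean on these libraries where they do the work, as an engineer would, in place of code of your own. Each camera call takes 0.05 s, during which the arm holds its last target. There are 200 camera calls.

## Task

Take the carrier with the round mount out of the open specimen drawer, lay it flat between the guide rails on the microscope stage, and slide it under the objective until its nose is up against the stop; nothing may touch the objective. Leave the carrier with the square mount lying in the drawer, push the drawer fully shut, and do not disturb the other things on the bench.

Things in the scene. Friction and masses are not known exactly. Their poses are not given: they have to be found in the camera images.
- carrier_round: Flat aluminium plate 155 x 50 x 6 mm; on it a dark resin cylinder mount (32 mm across, 22 tall; top 28 mm above the underside) near the nose and an upright grip fin near the tail. z up, x from fin to nose. Origin: underside, below the mount's centre; plate x -130 to +25 mm. The one to load; starts in the open drawer, fin to the drawer's front, on either side of the other.
- carrier_round_fin (a point): Middle of the top of the round-mount carrier's grip fin, at (-108, 0, 56) mm in the carrier's frame. The fin is 30 mm long (along the carrier's x), 12 mm thick and stands 50 mm above the plate. The other carrier has the same fin.
- carrier_square: Flat aluminium plate 155 x 50 x 6 mm; on it a dark resin block mount (30 x 30 mm, 22 tall) near the nose and an upright grip fin near the tail. z up, x from fin to nose. Origin: underside, below the mount's centre; plate x -130 to +25 mm. It stays in the drawer.
- scope: Microscope, fixed: cream foot, column and head, black stage. Origin: on the bench straight below the objective; x from its front to its column, z up. Stage top 140 mm above the bench, x -200 to +60, y -80 to +80 mm. Head over the stage: from 226 up to 420 mm above the bench, forward to x = -35 mm, y within 35 mm. Column from x = +120 mm.
- objective: Working objective: steel cylinder 28 mm across, 50 mm long, hanging from the head over the stage, its tip 16 mm across. Origin: centre of its lower tip, 36 mm above the stage top (carrier with mount: 28 mm tall).
- stage_spot (a point): Point on the stage top below the objective, where the loaded carrier's origin belongs (fin towards the microscope's front). Axes as the microscope's. The steel stop bar, 12 mm tall, crosses the stage with its face 25 mm beyond this point (x = +25 mm), so the carrier's nose touches it then.
- rail_mouth (a point): Point on the stage top, midway between the front ends of the straight guide rails, 100 mm in front of stage_spot. Two steel rails 12 mm tall and wide run along the microscope's x from here to the stop, inner faces 56 mm apart. In front of here they flare outwards, 20 degrees each, for 53 mm, to about 94 mm apart.
- cab_front (a point): Low grey drawer cabinet, fixed, 320 mm deep, 290 wide (y), 110 tall. This point: middle of the lower edge of its front, on the bench; x points into the cabinet, z up. One drawer with a white front: floor 22 mm, side rims 88 mm, front panel's top 99 mm above the bench; 248 mm wide inside. The top board begins at x = +15 mm.
- drawer (a joint): How far the drawer is open, in m: 0 = fully shut, about 0.20 to 0.225 at the start. It slides along the cab_front's x and stays where it is left.
- drawer_handle (a point): The middle of the drawer's steel bar handle, 120 mm long along the cab_front's y, 35 mm in front of the drawer's front panel and 72 mm above the bench. The point moves with the drawer.
- cap: Bystander: a black plastic dust cap, 44 mm across, 18 mm tall, on the bench. Origin: centre of its underside.
- cleaner: Bystander: a small white bottle, 44 mm across, 100 mm tall, standing on the bench. Origin: centre of its underside.
- slidebox: Bystander: a small cardboard box, 90 x 60 x 40 mm, on the bench. Origin: centre of its underside.
Mind the look-alikes: they are no part of the job. Leave any brown or red look-alike of the carrier_round alone.

How it is judged:
At the end, for the whole second after the job is handed in: Round-mount carrier at rest, flat on the stage between the rails (within 0.05 rad tilt, 0.12 rad turn, 4 mm height), nose within 4 mm of the stop, 6 mm sideways; drawer shut within 4 mm; square-mount carrier lying flat in the drawer (x of carrier_round in the frame of scope between -0.004 and 0.004 m and y of carrier_round in the frame of scope between -0.006 and 0.006 m and z of carrier_round in the frame of stage_spot between -0.003 and 0.004 m and angle between carrier_round's own z axis and vertical below 0.05 rad and angle between the x axis of carrier_round and the x axis of scope, either way round below 0.12 rad and linear speed of carrier_round below 0.01 m/s and value of joint drawer below 0.004 m and x of carrier_square in the frame of cab_front between 0 and 0.32 m and y of carrier_square in the frame of cab_front between -0.13 and 0.13 m and z of carrier_square in the frame of cab_front below 0.04 m and angle between carrier_square's own z axis and vertical below 0.15 rad); the robot touches nothing.
It fails at once if the objective is touched (over 1 N) (contact force between objective and anything else above 1 N).
It fails at once if a bystander (cap, bottle, box) is shifted by more than 30 mm (distance of any of cap, cleaner, slidebox from where it was at the start of the episode above 0.03 m).
It fails at once if the bottle is tipped over (angle between cleaner's own z axis and vertical above 0.5 rad).
It fails at once if the square-mount carrier is taken up out of the drawer (height (world z) of carrier_square above 0.1 m).
It also fails if it takes over 70 s, if anything falls off the work surface, if the arm or the gripper's body presses on something with over 40 N, if the wrist force passes 120 N, or if a joint passes its speed limit or range.

## Working session

There is one attempt and no reset: what is moved stays moved. The work goes in short steps, Python scripts to look and compute and a tool call to move; the robot and the scene stay as the last step left them, time stands still between calls to the robot, and variables do not carry over. Pictures are saved under pics/ and viewed, at most 10 in all, crops included, and the job is handed in when it is done.

Besides the shell and the picture viewer there is one more tool, called after ">>>" as a command line: name --pt "numbers of a row" for each row, then --argument value for the rest. move_arm: Moves the arm, as the interface text tells. Its arguments: {"type":"object","properties":{"motion":{"type":"array"},"newtons":{"type":"number"}},"required":["motion"]}

```bash
mkdir -p pics; ls; cat > h.py <<'E'
import numpy as np, cv2
from plant import monitor, cams, bot
def grab(n):
    i=cams.camera_info(n); p,d=cams.grab_frame(n); return p,d,i
def world(d,i):
    v,u=np.mgrid[:400,:640]
    P=np.stack([(u-i['cx'])/i['fx']*d,-(v-i['cy'])/i['fy']*d,-d],-1)
    M=np.array(i['cam_to_world']); W=P@M[:3,:3].T+M[:3,3]; W[d==0]=np.nan; return W
E
python3 - <<'E'
from h import *
for n in('top','scene'):
    p,d,i=grab(n); cv2.imwrite(f'pics/{n}.png',p[...,::-1]); np.savez(f'{n}.npz',p=p,W=world(d,i)); print({k:i[k] for k in i})
print(monitor.get_state())
E
```

```text
pics
{'fx': 415.7828142972446, 'fy': 415.7828142972446, 'cx': 324.1319004560929, 'cy': 201.69273831364458, 'cam_to_world': array([[-0.00574795,  0.99307365, -0.1173528 ,  0.40346996],
       [-0.99997664, -0.00614216, -0.00299784, -0.08290797],
       [-0.00369788,  0.11733283,  0.99308576,  1.59443751],
       [ 0.        ,  0.        ,  0.        ,  1.        ]])}
{'fx': 477.2148784552227, 'fy': 477.2148784552227, 'cx': 324.679885786734, 'cy': 200.7167843874704, 'cam_to_world': array([[-6.40320425e-01,  7.00556983e-01, -3.14975661e-01,
         1.13935749e-01],
       [-7.68107077e-01, -5.83405120e-01,  2.63912834e-01,
         3.21791951e-01],
       [ 1.12756554e-03,  4.10923812e-01,  9.11668991e-01,
         1.46648433e+00],
       [ 0.00000000e+00,  0.00000000e+00,  0.00000000e+00,
         1.00000000e+00]])}
{'clock': 0.1, 'joint_pos': array([-1.34998966e+00,  4.23768651e-01,  1.63058107e+00, -2.54885403e-05,
        1.08858574e+00, -1.89591019e-02]), 'qd': array([-0.00118209, -0.00152443, -0.00290259,  0.00072346, -0.00071772,
        0.00250617]), 'effort': array([-3.29379463e-04, -5.45612848e+01, -2.74324554e+01,  6.45139511e-02,
        1.87957508e-02, -3.33717071e-05]), 'tool_pos': array([ 0.1483661 , -0.60666782,  0.24398954]), 'tool_rot': array([ 9.92821718e-01,  1.19601779e-01, -7.88753427e-05, -6.66850603e-04]), 'wrist_force': array([-0.13675796,  0.3391274 ,  0.19792115]), 'wrist_torque': array([ 0.04125878, -0.0221777 ,  0.00283705]), 'grip_force': 0.0, 'grip_width': 0.08791995509434308}
```

View pics/top.png

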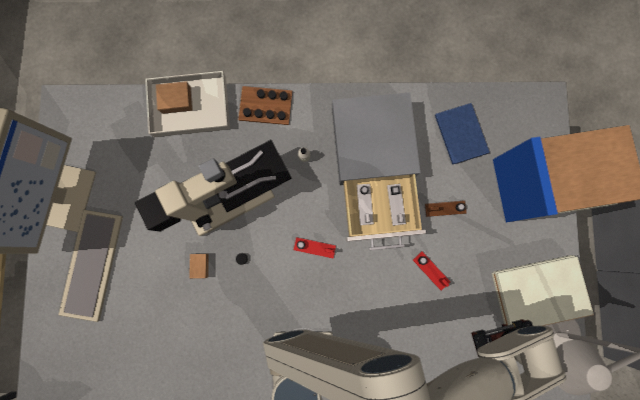

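View pics/scene.png

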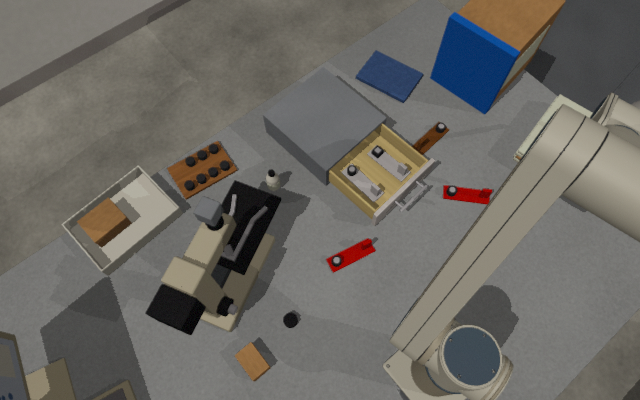

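The round-mount carrier seems to be the left one in the drawer (mount ~(365,189)) and the square one the right (~(397,190)). The scope's front faces upper right at ~(270,160), with its column at ~(165,207). I'll enlarge both areas and measure.

```bash
python3 - <<'E'
from h import *
D=np.load('top.npz');S=np.load('scene.npz')
a=cv2.resize(D['p'][130:250,330:440],None,fx=3.5,fy=3.5,interpolation=2)
b=cv2.resize(D['p'][130:250,130:300],None,fx=2.3,fy=3.5*2.3/2.3*0+2.3,interpolation=2)
b=cv2.copyMakeBorder(b,0,a.shape[0]-b.shape[0],0,0,0)
cv2.imwrite('pics/z.png',np.hstack([a,b])[...,::-1])
W=D['W']
def pr(n,pts):
    for u,v in pts: print(n,(u,v),W[v,u].round(3))
pr('drawer',[(365,189),(397,190),(367,214),(400,214),(365,200),(397,200),(348,238),(424,233),(385,238),(390,243),(345,182),(418,178),(335,150),(375,130)])
pr('scope',[(250,155),(270,150),(285,175),(235,178),(262,150),(245,185),(190,190),(214,180),(160,210)])
E
```

```text
drawer (365, 189) [ 0.633 -0.232  0.05 ]
drawer (397, 190) [ 0.629 -0.352  0.048]
drawer (367, 214) [ 0.537 -0.235  0.075]
drawer (400, 214) [ 0.535 -0.355  0.08 ]
drawer (365, 200) [ 0.594 -0.234  0.025]
drawer (397, 200) [ 0.594 -0.355  0.025]
drawer (348, 238) [ 0.449 -0.163  0.095]
drawer (424, 233) [ 0.465 -0.435  0.104]
drawer (385, 238) [ 0.451 -0.311 -0.005]
drawer (390, 243) [ 0.432 -0.328 -0.   ]
drawer (345, 182) [ 0.653 -0.155  0.09 ]
drawer (418, 178) [ 0.682 -0.442  0.004]
drawer (335, 150) [ 0.798 -0.122 -0.01 ]
drawer (375, 130) [ 0.843 -0.267  0.108]
scope (250, 155) [0.744 0.185 0.143]
scope (270, 150) [0.761 0.113 0.146]
scope (285, 175) [0.671 0.06  0.141]
scope (235, 178) [0.66  0.235 0.149]
scope (262, 150) [0.763 0.143 0.138]
scope (245, 185) [0.634 0.199 0.154]
scope (190, 190) [0.593 0.336 0.32 ]
scope (214, 180) [0.613 0.246 0.382]
scope (160, 210) [0.531 0.427 0.322]
```

View pics/z.png

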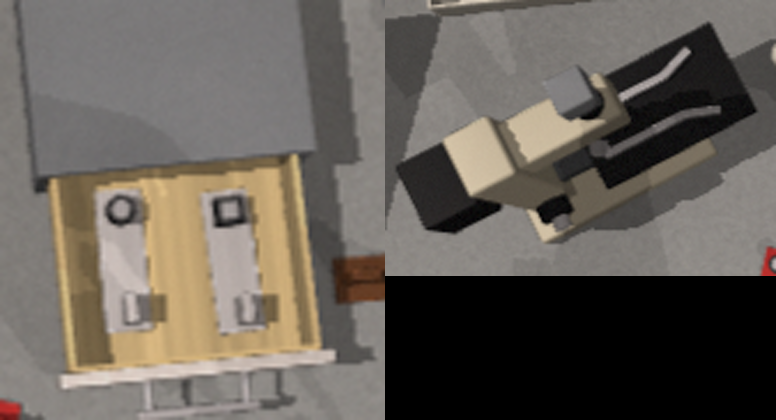

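The left carrier, near (122,210) in the zoom, has the round mount and the right one the square. I'll now fit the stage, cabinet and carrier frames from the clouds.

```bash
python3 - <<'E'
from h import *
C=[];K=[]
for n in('top','scene'):
    D=np.load(n+'.npz'); C.append(D['W'].reshape(-1,3)); K.append(D['p'].reshape(-1,3))
def rect(n,m,c):
    P=c[m][:,:2].astype(np.float32)
    r=cv2.minAreaRect(P); print(n,len(P),'box',cv2.boxPoints(r).round(4).tolist(),'size',np.round(r[1],4),'z',np.median(c[m][:,2]).round(4))
for n,c,k in zip(('top','scene'),C,K):
    x,y,z=c.T; s=k.max(1)
    rect(n+' stage',(z>.13)&(z<.15)&(x>.5)&(x<.85)&(y>.03)&(y<.36)&(s<50),c)
    rect(n+' cabtop',(z>.100)&(z<.118)&(x>.67)&(x<1.1)&(y>-.48)&(y<-.1),c)
    rect(n+' front',(z>.085)&(z<.108)&(x>.42)&(x<.5)&(y>-.48)&(y<-.12),c)
    for nm,y0 in(('L',-.233),('R',-.355)):
        rect(n+' plate'+nm,(z>.02)&(z<.036)&(abs(y-y0)<.04)&(x>.5)&(x<.67)&(k.min(1)>110)&(k.max(1)-k.min(1)<35),c)
        rect(n+' fin'+nm,(z>.066)&(z<.088)&(abs(y-y0)<.04)&(x>.49)&(x<.6),c)
        rect(n+' mount'+nm,(z>.043)&(z<.058)&(abs(y-y0)<.04)&(x>.6)&(x<.67),c)
E
```

```text
top stage 2208 box [[0.5163999795913696, 0.3098999857902527], [0.6618000268936157, 0.03669999912381172], [0.8023999929428101, 0.11159999668598175], [0.6571000218391418, 0.3847000002861023]] size [0.1593 0.3094] z 0.1412
top cabtop 6298 box [[0.6554999947547913, -0.13830000162124634], [0.682699978351593, -0.4296000003814697], [0.9896000027656555, -0.4009000062942505], [0.9623000025749207, -0.1096000000834465]] size [0.3082 0.2925] z 0.1103
top front 465 box [[0.4410000145435333, -0.4399000108242035], [0.49900001287460327, -0.4399999976158142], [0.4993000030517578, -0.15970000624656677], [0.44130000472068787, -0.15960000455379486]] size [0.2803 0.058 ] z 0.0968
top plateL 386 box [[0.5005999803543091, -0.21199999749660492], [0.5048999786376953, -0.2621999979019165], [0.6585000157356262, -0.24889999628067017], [0.6541000008583069, -0.19869999587535858]] size [0.1542 0.0504] z 0.0284
top finL 31 box [[0.510699987411499, -0.24269999563694], [0.5364999771118164, -0.24289999902248383], [0.5365999937057495, -0.23100000619888306], [0.5108000040054321, -0.23070000112056732]] size [0.0119 0.025
[... 2225 characters left out ...]
 size [0.0272 0.0308] z 0.0508
scene plateR 381 box [[0.5023999810218811, -0.33730000257492065], [0.5083000063896179, -0.3887999951839447], [0.6636000275611877, -0.37119999527931213], [0.6577000021934509, -0.319599986076355]] size [0.1563 0.0519] z 0.0282
scene finR 44 box [[0.5117999911308289, -0.35260000824928284], [0.5127999782562256, -0.3684999942779541], [0.5429999828338623, -0.36660000681877136], [0.5418999791145325, -0.3506999909877777]] size [0.0302 0.0159] z 0.0778
scene mountR 76 box [[0.6169000267982483, -0.33180001378059387], [0.6215999722480774, -0.3668999969959259], [0.6513000130653381, -0.3628999888896942], [0.6466000080108643, -0.3278000056743622]] size [0.0299 0.0354] z 0.05
```

>>> move_arm --pt "0.0284 -0.0169 0 0 0 0 -1" --pt "0.0284 -0.0169 0 0 0 0 -1" --pt "0.0284 -0.0169 0 0 0 0 -1" --pt "0.0284 -0.0169 0 0 0 0 -1" --pt "0.0284 -0.0169 0 0 0 0 -1" --pt "0.0284 -0.0169 0 0 0 0 -1" --pt "0.0284 -0.0169 0 0 0 0 -1" --pt "0.0284 -0.0169 0 0 0 0 -1" --newtons 40

```text
clock: 0.77
tool_pos: [0.3378, -0.4203, 0.2444]
tool_rot: [0.993, 0.12, -0.0, -0.0]
wrist_force: [0.3, -0.4, 0.2]
grip_width: 0.0878
grip_force: 0.0
```

>>> move_arm --pt "0.0284 -0.0169 0 0 0 0 -1" --pt "0.0284 -0.0169 0 0 0 0 -1" --pt "0.0284 -0.0169 0 0 0 0 -1" --pt "0.0284 -0.0169 0 0 0 0 -1" --pt "0.0284 -0.0169 0 0 0 0 -1" --pt "0.0284 -0.0169 0 0 0 0 -1" --pt "0 0 0 0 0 0.08 -1" --pt "0 0 0 0 0 0.078 -1"

```text
clock: 1.43
tool_pos: [0.4796, -0.2811, 0.2443]
tool_rot: [0.999, 0.041, -0.0, -0.0]
wrist_force: [-0.2, -0.6, -0.3]
grip_width: 0.0876
grip_force: 0.0
```

```bash
cat >> h.py <<'E'
from scipy.spatial.transform import Rotation as R
def to_tool(target,yaw_deg):
    """tool-frame shift to reach world TCP target with tool straight down, x at yaw"""
    s=monitor.get_state(); r=R.from_quat(s['tool_rot']); p=np.array(s['tool_pos'])
    q=R.from_euler('z',yaw_deg,degrees=True)*R.from_euler('x',np.pi)
    print('t',round(s['clock'],2),'tcp',p.round(4),'xaxis yaw',np.degrees(np.arctan2(*r.apply([1,0,0])[[1,0]])).round(2),
      'shift',r.inv().apply(np.array(target)-p).round(4),'turn',(r.inv()*q).as_rotvec().round(4),'F',np.round(s['wrist_force'],1),'w',round(s['grip_width'],4))
E
python3 - <<'E'
from h import *
to_tool([.5263,-.2373,.245],4.8)
p,d,i=grab('wrist'); cv2.imwrite('pics/w1.png',p[...,::-1]); np.savez('w1.npz',p=p,W=world(d,i)); print(np.array(i['cam_to_world']).round(3))
E
```

```text
t 1.43 tcp [ 0.4796 -0.2811  0.2443] xaxis yaw 4.67 shift [ 0.0501 -0.0399 -0.0007] turn [-0.0004  0.0004 -0.0023] F [-0.2 -0.6 -0.3] w 0.0876
[[ 0.081  0.956  0.282  0.558]
 [-0.997  0.078  0.022 -0.276]
 [-0.001 -0.283  0.959  0.384]
 [ 0.     0.     0.     1.   ]]
```

View pics/w1.png

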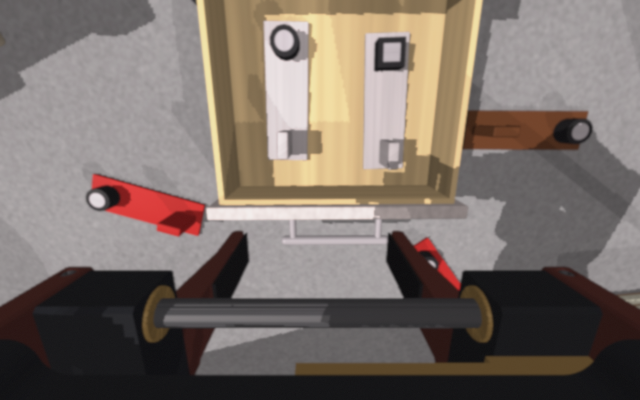

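The wrist view shows the round carrier on the left (mount ~(285,40), fin top ~(283,143)), the square on the right, and the handle at ~(335,240). I'll measure the fin here.

```bash
python3 - <<'E'
from h import *
D=np.load('w1.npz');W=D['W'];k=D['p'].astype(int);c=W.reshape(-1,3);kk=k.reshape(-1,3)
v,u=np.mgrid[:400,:640];u=u.ravel();v=v.ravel();x,y,z=c.T
def rect(n,m):
    P=c[m][:,:2].astype(np.float32); r=cv2.minAreaRect(P); print(n,len(P),cv2.boxPoints(r).round(4).tolist(),np.round(r[0],4),np.round(r[1],4),np.median(z[m]).round(4))
rect('finL',(z>.072)&(z<.09)&(u>262)&(u<310)&(v>110)&(v<170))
rect('plateL',(z>.024)&(z<.036)&(u>255)&(u<315)&(v<165)&(kk.max(1)-kk.min(1)<30))
rect('mountL',(z>.046)&(z<.056)&(u>255)&(u<315)&(v<70))
rect('front',(z>.09)&(z<.107)&(u>200)&(u<472)&(v>203)&(v<222))
rect('handle',(z>.06)&(z<.085)&(u>275)&(u<395)&(v>232)&(v<246))
to_tool([.5263,-.2373,.245],4.8)
E
```

```text
finL 322 [[0.5130000114440918, -0.23549999296665192], [0.5138000249862671, -0.2475000023841858], [0.5436000227928162, -0.24560000002384186], [0.5428000092506409, -0.23350000381469727]] [ 0.5283 -0.2405] [0.0298 0.0121] 0.0779
plateL 4506 [[0.504800021648407, -0.2160000056028366], [0.5080000162124634, -0.2667999863624573], [0.661899983882904, -0.25699999928474426], [0.6586999893188477, -0.2062000036239624]] [ 0.5833 -0.2365] [0.1542 0.0508] 0.0281
mountL 776 [[0.6194000244140625, -0.21950000524520874], [0.6205000281333923, -0.24950000643730164], [0.6517999768257141, -0.2484000027179718], [0.650600016117096, -0.218299999833107]] [ 0.6356 -0.2339] [0.0312 0.0301] 0.0504
front 3769 [[0.4422999918460846, -0.1639000028371811], [0.4684000015258789, -0.44690001010894775], [0.48420000076293945, -0.445499986410141], [0.45809999108314514, -0.1624000072479248]] [ 0.4632 -0.3047] [0.0159 0.2842] 0.0973
handle 995 [[0.4099000096321106, -0.2451999932527542], [0.4203999936580658, -0.3718999922275543], [0.4359000027179718, -0.37059998512268066], [0.4253999888896942, -0.24390000104904175]] [ 0.4229 -0.3079] [0.0155 0.1272] 0.0763
t 1.48 tcp [ 0.479  -0.2817  0.2443] xaxis yaw 4.34 shift [ 0.0505 -0.0407 -0.0008] turn [-0.0004  0.0006 -0.008 ] F [-0.6 -0.7 -0.9] w 0.088
```

>>> move_arm --pt "0.026 -0.0191 0 0 0 0.008 -1" --pt "0.026 -0.0191 0 0 0 0 -1" --pt "0 0 0.03 0 0 0 -1" --pt "0 0 0.03 0 0 0 -1" --pt "0 0 0.03 0 0 0 -1" --pt "0 0 0.03 0 0 0 -1" --pt "0 0 0.03 0 0 0 -1" --pt "0 0 0.028 0 0 0 -1"

```text
clock: 2.15
tool_pos: [0.5267, -0.2407, 0.0649]
tool_rot: [0.999, 0.038, -0.0, -0.0]
wrist_force: [-0.9, -0.4, 0.1]
grip_width: 0.0877
grip_force: 0.0
```

>>> move_arm --pt "0 0 0 0 0 0 1" --pt "0 0 0 0 0 0 1" --pt "0 0 0 0 0 0 1" --pt "0 0 0 0 0 0 1" --pt "0 0 0 0 0 0 1" --pt "0 0 0 0 0 0 1" --newtons 50

```text
clock: 2.65
tool_pos: [0.5282, -0.2412, 0.0683]
tool_rot: [0.999, 0.037, 0.001, 0.001]
wrist_force: [-0.8, -0.8, 0.9]
grip_width: 0.0514
grip_force: 0.0
```

>>> move_arm --pt "0 0 0 0 0 0 1" --pt "0 0 0 0 0 0 1" --pt "0 0 0 0 0 0 1" --pt "0 0 0 0 0 0 1" --pt "0 0 0 0 0 0 1" --pt "0 0 0 0 0 0 1" --pt "0 0 0 0 0 0 1" --pt "0 0 0 0 0 0 1"

```text
clock: 3.32
tool_pos: [0.5273, -0.2406, 0.0666]
tool_rot: [0.999, 0.037, -0.0, -0.0]
wrist_force: [-0.7, 1.4, 0.2]
grip_width: 0.0119
grip_force: 50.0
```

>>> move_arm --pt "0 0 -0.015 0 0 0 1" --pt "0 0 -0.023 0 0 0 1" --pt "-0.002 0 -0.025 0 0 0 1" --pt "-0.002 0 -0.025 0 0 0 1" --pt "-0.002 0 -0.025 0 0 0 1" --pt "-0.002 0 -0.025 0 0 0 1" --pt "-0.002 0 -0.025 0 0 0 1" --pt "0 0 -0.021 0 0 0 1"

```text
clock: 3.98
tool_pos: [0.517, -0.2414, 0.2522]
tool_rot: [0.999, 0.037, 0.0, 0.0]
wrist_force: [1.0, 0.7, -2.6]
grip_width: 0.0117
grip_force: 50.0
```

```bash
python3 - <<'E'
from h import *
to_tool([.7597,.0252,.25],118)
p,d,i=grab('scene'); cv2.imwrite('pics/s2.png',p[60:300,180:500,::-1])
W=world(d,i).reshape(-1,3);x,y,z=W.T
m=(z>.185)&(z<.235)&(x>.5)&(x<.68)&(abs(y+.24)<.05); 
A=np.c_[W[m][:,:2],np.ones(m.sum())]; m2=m&(z<.215);print(m2.sum(),np.linalg.lstsq(np.c_[W[m2][:,:2],np.ones(m2.sum())],W[m2][:,2],rcond=None)[0], np.median(z[m2]))
E
```

```text
t 3.98 tcp [ 0.517  -0.2414  0.2522] xaxis yaw 4.23 shift [ 0.2617 -0.248   0.0021] turn [ 3.0000e-04  2.0000e-04 -1.9857e+00] F [ 1.   0.7 -2.6] w 0.0117
153 [ 0.00056443 -0.01038358  0.20959971] 0.21263486824821087
```

View pics/s2.png

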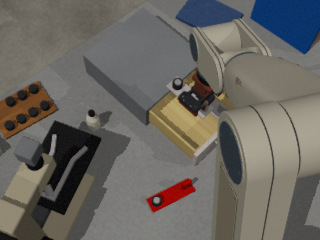

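The round carrier is level in the gripper (its mount shows at ~(178,84) in the crop). I'll carry it across and turn it.

>>> move_arm --pt "0.0218 -0.0207 0 0 0 0 1" --pt "0.0218 -0.0207 0 0 0 0 1" --pt "0.0218 -0.0207 0 0 0 0 1" --pt "0.0218 -0.0207 0 0 0 0 1" --pt "0.0218 -0.0207 0 0 0 0 1" --pt "0.0218 -0.0207 0 0 0 0 1" --pt "0.0218 -0.0207 0 0 0 0 1" --pt "0.0218 -0.0207 0 0 0 0 1"

```text
clock: 4.7
tool_pos: [0.6795, -0.0621, 0.2493]
tool_rot: [0.999, 0.037, -0.001, -0.0]
wrist_force: [-0.0, -0.4, -0.0]
grip_width: 0.0119
grip_force: 50.0
```

>>> move_arm --pt "0.0218 -0.0207 0 0 0 0 1" --pt "0.0218 -0.0207 0 0 0 0 1" --pt "0.0218 -0.0207 0 0 0 0 1" --pt "0.0218 -0.0207 0 0 0 0 1" --pt "0 0 0 0 0 -0.11 1" --pt "0 0 0 0 0 -0.117 1" --pt "0 0 0 0 0 -0.117 1" --pt "0 0 0 0 0 -0.117 1"

```text
clock: 5.37
tool_pos: [0.7595, 0.0259, 0.2487]
tool_rot: [0.964, 0.267, -0.001, -0.0]
wrist_force: [0.1, -0.1, -1.5]
grip_width: 0.0119
grip_force: 50.0
```

>>> move_arm --pt "0 0 0 0 0 -0.117 1" --pt "0 0 0 0 0 -0.117 1" --pt "0 0 0 0 0 -0.117 1" --pt "0 0 0 0 0 -0.117 1" --pt "0 0 0 0 0 -0.117 1" --pt "0 0 0 0 0 -0.117 1" --pt "0 0 0 0 0 -0.117 1" --pt "0 0 0 0 0 -0.117 1"

```text
clock: 6.03
tool_pos: [0.7595, 0.0255, 0.249]
tool_rot: [0.74, 0.673, -0.001, -0.001]
wrist_force: [-0.4, 0.7, -1.7]
grip_width: 0.0118
grip_force: 50.0
```

>>> move_arm --pt "0 0 0 0 0 -0.117 1" --pt "0 0 0 0 0 -0.117 1" --pt "0 0 0 0 0 -0.117 1" --pt "0 0 0 0 0 -0.117 1" --pt "0 0 0 0 0 -0.117 1" --pt "0 0 0 0 0 0 1"

```text
clock: 6.53
tool_pos: [0.7596, 0.0255, 0.2491]
tool_rot: [0.515, 0.857, -0.001, -0.001]
wrist_force: [0.4, -0.1, -1.9]
grip_width: 0.0119
grip_force: 50.0
```

```bash
python3 - <<'E'
from h import *
to_tool([.7597,.0252,.25],118)
p,d,i=grab('wrist'); cv2.imwrite('pics/w2.png',p[...,::-1]); np.savez('w2.npz',p=p,W=world(d,i))
E
```

```text
t 6.53 tcp [0.7596 0.0255 0.2491] xaxis yaw 118.03 shift [-0.0003 -0.     -0.0009] turn [-0.0016 -0.0006  0.0005] F [ 0.4 -0.1 -1.9] w 0.0119
```

View pics/w2.png

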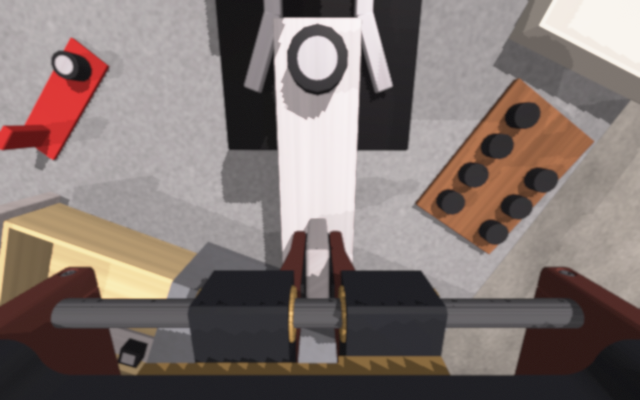

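Carrier held straight, nose at ~(318,18), between the flared rails (~(262,60) and ~(375,50)). I'll measure both in the nominal scope frame.

```bash
python3 - <<'E'
from h import *
D=np.load('w2.npz');c=D['W'].reshape(-1,3);k=D['p'].reshape(-1,3).astype(int)
th=np.radians(118);X=np.array([np.cos(th),np.sin(th)]);Y=np.array([-X[1],X[0]])
o=np.array([.6409,.2486]); a=(c[:,:2]-o)@X; b=(c[:,:2]-o)@Y; z=c[:,2]
def st(n,m): print(n,m.sum(),'x',np.percentile(a[m],[1,99]).round(4),'y',np.percentile(b[m],[1,50,99]).round(4),'z',np.median(z[m]).round(4))
stg=(z>.13)&(z<.147)&(abs(b)<.1)&(k.max(1)<60)
st('stage',stg); st('stage front strip',stg&(a<-.17))
q=stg&(a<-.15);r=cv2.minAreaRect(np.c_[a,b][q].astype(np.float32));print(r)
rl=(z>.148)&(z<.16)&(abs(b)<.06)&(abs(b)>.02)
for s in(-1,1):
  for x0,x1 in((-.15,-.13),(-.13,-.11),(-.11,-.09)): st(f'rail{s}{x0}',rl&(b*s>0)&(a>x0)&(a<x1))
pl=(z>.19)&(z<.225)&(abs(b)<.05)&(k.min(1)>120)
st('plate',pl); r=cv2.minAreaRect(np.c_[a,b][pl].astype(np.float32));print(r)
for x0 in(-.25,-.22,-.19,-.16): st(f'pl{x0}',pl&(a>x0)&(a<x0+.02))
E
```

```text
stage 13563 x [-0.2007 -0.0891] y [-0.0786 -0.0005  0.0766] z 0.1401
stage front strip 3655 x [-0.2017 -0.1706] y [-0.0782 -0.0364  0.0762] z 0.1401
((-0.17595425248146057, -0.0009108036756515503), (0.15696725249290466, 0.0518944151699543), 89.99649810791016)
rail-1-0.15 493 x [-0.1499 -0.1301] y [-0.0579 -0.0491 -0.0405] z 0.1521
rail-1-0.13 502 x [-0.1295 -0.1103] y [-0.0509 -0.042  -0.0343] z 0.1521
rail-1-0.11 428 x [-0.1098 -0.0929] y [-0.0437 -0.0363 -0.0294] z 0.1521
rail1-0.15 484 x [-0.1499 -0.1301] y [0.0378 0.0465 0.0552] z 0.152
rail1-0.13 489 x [-0.1298 -0.1104] y [0.0325 0.0395 0.0479] z 0.152
rail1-0.11 409 x [-0.1098 -0.093 ] y [0.0265 0.0338 0.0406] z 0.1519
plate 14022 x [-0.2614 -0.1228] y [-0.0253 -0.0012  0.0237] z 0.2105
((-0.19804681837558746, -0.0007955301553010941), (0.152610644698143, 0.05039563775062561), 0.06994777172803879)
pl-0.25 1911 x [-0.2496 -0.2302] y [-0.0252 -0.0006  0.0235] z 0.2105
pl-0.22 2361 x [-0.2199 -0.2002] y [-0.0252 -0.0012  0.0235] z 0.2105
pl-0.19 2692 x [-0.1896 -0.17  ] y [-0.0252 -0.0005  0.0236] z 0.2106
pl-0.16 1191 x [-0.1599 -0.1404] y [-0.0255 -0.0125  0.0239] z 0.2106
```

>>> move_arm --pt "0 0 0.015 0 0 0 1" --pt "0 0 0.015 0 0 0 1" --pt "0 0 0.015 0 0 0 1" --pt "0 0 0.01 0 0 0 1" --pt "0 0 0.004 0 0 0 1" --pt "0 0 0.002 0 0 0 1" --pt "0 0 0 0 0 0 1"

```text
clock: 7.17
tool_pos: [0.7598, 0.0256, 0.1889]
tool_rot: [0.517, 0.856, -0.0, -0.0]
wrist_force: [0.6, 0.0, -0.6]
grip_width: 0.0119
grip_force: 50.0
```

```bash
python3 - <<'E'
from h import *
to_tool([.7597,.0252,.1846],118)
p,d,i=grab('wrist');c=world(d,i).reshape(-1,3);k=p.reshape(-1,3).astype(int)
th=np.radians(118);X=np.array([np.cos(th),np.sin(th)]);Y=np.array([-X[1],X[0]])
o=np.array([.6409,.2486]); a=(c[:,:2]-o)@X; b=(c[:,:2]-o)@Y; z=c[:,2]
pl=(z>.135)&(z<.165)&(abs(b)<.026)&(k.min(1)>120)&(a<-.1)
stg=(z>.13)&(z<.147)&(abs(b)<.08)&(k.max(1)<60)&(a<-.1)
print(np.median(z[stg]))
for x0 in(-.25,-.22,-.19,-.16): m=pl&(a>x0)&(a<x0+.02);print(x0,m.sum(),np.median(z[m]).round(4),np.percentile(b[m],[1,99]).round(4))
E
```

```text
t 7.17 tcp [0.7598 0.0256 0.1889] xaxis yaw 117.77 shift [-0.0003 -0.0003  0.0043] turn [-0.0008 -0.0004 -0.004 ] F [ 0.6  0.  -0.6] w 0.0119
0.14009992183425898
-0.25 1908 0.1503 [-0.0255  0.0232]
-0.22 2326 0.1503 [-0.0255  0.0232]
-0.19 2740 0.1504 [-0.0255  0.0244]
-0.16 1200 0.1503 [-0.0257  0.0251]
```

>>> move_arm --pt "0 0 0.002 0 0 0 1" --pt "0.015 0 0 0 0 0 1" --pt "0.015 0 0 0 0 0 1" --pt "0.015 0 0 0 0 0 1" --pt "0.01 0 0 0 0 0 1" --pt "0.01 0 0 0 0 0 1" --pt "0.005 0 0 0 0 0 1" --pt "0 0 0 0 0 0 1"

```text
clock: 7.88
tool_pos: [0.7267, 0.0891, 0.1879]
tool_rot: [0.516, 0.857, 0.0, -0.0]
wrist_force: [0.3, -0.2, -1.3]
grip_width: 0.0119
grip_force: 50.0
```

```bash
cat > look.py <<'E'
from h import *
to_tool([.7597,.0252,.1846],118)
p,d,i=grab('wrist');c=world(d,i).reshape(-1,3);k=p.reshape(-1,3).astype(int)
th=np.radians(118);X=np.array([np.cos(th),np.sin(th)]);Y=np.array([-X[1],X[0]])
o=np.array([.6409,.2486]); a=(c[:,:2]-o)@X; b=(c[:,:2]-o)@Y; z=c[:,2]
s=monitor.get_state();print('tcp in scope',(s['tool_pos'][:2]-o)@X,(s['tool_pos'][:2]-o)@Y)
for s in(-1,1):
  m=(z>.149)&(z<.156)&(b*s>.0265)&(b*s<.045)&(a>-.09)&(a<-.02);print('rail',m.sum(),np.percentile(b[m],[2,98]).round(4))
pl=(z>.135)&(z<.165)&(abs(b)<.0265)&(k.min(1)>100)&(a<0.05)
for x0 in np.arange(-.2,-.03,.03): m=pl&(a>x0)&(a<x0+.02);print(x0.round(3),m.sum(),np.median(z[m]).round(4),np.percentile(b[m],[1,99]).round(4))
import sys;cv2.imwrite(sys.argv[1],p[...,::-1])
E
python3 look.py pics/w3.png
```

```text
t 7.88 tcp [0.7267 0.0891 0.1879] xaxis yaw 117.89 shift [-0.0719 -0.0008  0.0033] turn [ 0.0001 -0.0001 -0.002 ] F [ 0.3 -0.2 -1.3] w 0.0119
tcp in scope -0.1820863431329225 -0.0008667211633484863
rail 2036 [-0.041  -0.0293]
rail 2001 [0.0266 0.0383]
-0.2 425 0.1493 [-0.0262  0.0249]
-0.17 2243 0.1494 [-0.0259  0.0244]
-0.14 2420 0.1493 [-0.0259  0.0229]
-0.11 2773 0.1493 [-0.0259  0.0229]
-0.08 1063 0.1493 [-0.0263  0.0243]
-0.05 21 0.1403 [-0.0258 -0.0143]
```

View pics/w3.png

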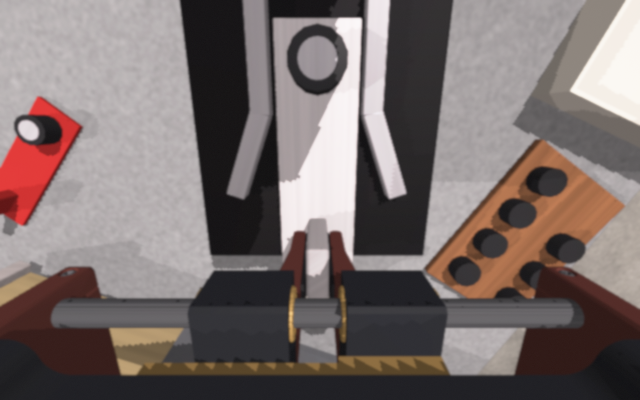

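The carrier sits centred in the straight rails, nose at ~(317,18), rails at ~(258,50) and ~(376,50). The wrist camera sits about 79 mm ahead of the TCP and would run into the head. So I'll set the carrier down, lean the tool back about the fin, regrip, and slide it in leaning.

>>> move_arm --pt "0 0 0.0015 0 0 0 1" --pt "0 0 0.0015 0 0 0 1" --pt "0 0 0 0 0 0 1" --pt "0 0 0 0 0 0 0.2" --pt "0 0 0 0 0 0 0.2" --pt "0 0 0 0 0 0 0.2" --pt "0 0 0 0 0 0 0.2" --pt "0 0 0 0 0 0 0.2"

```text
clock: 8.6
tool_pos: [0.7274, 0.0874, 0.1847]
tool_rot: [0.517, 0.856, 0.0, 0.0]
wrist_force: [-0.3, -0.3, -0.4]
grip_width: 0.0349
grip_force: 0.0
```

>>> move_arm --pt "0 0 0 0 0.08 0 0.2" --pt "0 0 0 0 0.1 0 0.2" --pt "0 0 0 0 0.1 0 0.2" --pt "0 0 0 0 0.1 0 0.2" --pt "0 0 0 0 0.1 0 0.2" --pt "0 0 0 0 0 0 0.2"

```text
clock: 9.1
tool_pos: [0.7276, 0.0847, 0.1828]
tool_rot: [0.503, 0.83, 0.123, -0.205]
wrist_force: [0.4, 0.1, 0.7]
grip_width: 0.0352
grip_force: 0.0
```

```bash
python3 look.py pics/w4.png; python3 -c "
from h import *
i=cams.camera_info('wrist');s=monitor.get_state();print(i['cam_to_world'][:3,3],s['joint_pos'].round(2),R.from_quat(s['tool_rot']).as_matrix().round(3))"
```

```text
t 9.1 tcp [0.7276 0.0847 0.1828] xaxis yaw 117.54 shift [-0.059   0.0009 -0.033 ] turn [-1.00e-04 -4.84e-01 -7.40e-03] F [0.4 0.1 0.7] w 0.0352
tcp in scope -0.18472690360322164 0.00014524671119825168
rail 1333 [-0.0411 -0.0295]
rail 1310 [0.0266 0.0381]
-0.2 1028 0.1461 [-0.02    0.0195]
-0.17 1789 0.1461 [-0.0258  0.0237]
-0.14 1812 0.1461 [-0.026   0.0228]
-0.11 1579 0.1462 [-0.026   0.0224]
-0.08 443 0.1462 [-0.0264  0.0222]
-0.05 13 0.1397 [-0.026  -0.0166]
[0.7269857  0.08836557 0.34321889] [-0.06  0.76  1.26  0.41  1.39 -0.67] [[-0.411  0.886 -0.215]
 [ 0.787  0.464  0.408]
 [ 0.461 -0.002 -0.887]]
```

>>> move_arm --pt "0 0 0 0 0 0 1" --pt "0 0 0 0 0 0 1" --pt "0 0 0 0 0 0 1" --pt "0 0 0 0 0 0 1" --pt "0 0 0 0 0 0 1" --pt "0 0 0 0 0 0 1" --pt "0 0 0 0 0 0 1" --newtons 30

```text
clock: 9.73
tool_pos: [0.7273, 0.0884, 0.1855]
tool_rot: [0.501, 0.832, 0.123, -0.204]
wrist_force: [-1.2, 3.0, 4.6]
grip_width: 0.012
grip_force: 30.0
```

>>> move_arm --pt "0.0071 0 0.0037 0 0 0 1" --pt "0.0089 0 0.0046 0 0 0 1" --pt "0.0089 0 0.0046 0 0 0 1" --pt "0.0089 0 0.0046 0 0 0 1" --pt "0.0089 0 0.0046 0 0 0 1" --pt "0.0071 0 0.0037 0 0 0 1" --pt "0 0 0 0 0 0 1"

```text
clock: 10.32
tool_pos: [0.7005, 0.1389, 0.1854]
tool_rot: [0.501, 0.832, 0.123, -0.204]
wrist_force: [-0.7, 1.8, 4.8]
grip_width: 0.012
grip_force: 30.0
```

```bash
python3 look.py pics/w5.png
```

```text
t 10.32 tcp [0.7005 0.1389 0.1854] xaxis yaw 117.87 shift [-0.114  -0.0007 -0.0585] turn [ 0.0011 -0.4804 -0.0023] F [-0.7  1.8  4.8] w 0.012
tcp in scope -0.12487471061207583 -0.0010985574821692138
rail 1553 [-0.041  -0.0295]
rail 1519 [0.0266 0.0381]
  return _methods._mean(a, axis=axis, dtype=dtype,
  ret = ret.dtype.type(ret / rcount)
Traceback (most recent call last):
  File "look.py", line 10, in <module>
    for x0 in np.arange(-.2,-.03,.03): m=pl&(a>x0)&(a<x0+.02);print(x0.round(3),m.sum(),np.median(z[m]).round(4),np.percentile(b[m],[1,99]).round(4))
                                                                                                                 ~~~~~~~~~~~~~^^^^^^^^^^^^^
IndexError: index -1 is out of bounds for axis 0 with size 0
```

>>> move_arm --pt "0.0053 0 0.0028 0 0 0 1" --pt "0.0053 0 0.0028 0 0 0 1" --pt "0.0027 0 0.0014 0 0 0 1" --pt "0.0013 0 0.0007 0 0 0 1" --pt "0 0 0 0 0 0 1"

```text
clock: 10.78
tool_pos: [0.6938, 0.1519, 0.1854]
tool_rot: [0.502, 0.832, 0.123, -0.203]
wrist_force: [1.4, -3.0, 6.5]
grip_width: 0.0117
grip_force: 30.0
```

>>> move_arm --pt "0.0009 0 0.0005 0 0 0 1" --pt "0.0009 0 0.0005 0 0 0 1" --pt "0 0 0 0 0 0 1"

```text
clock: 11.03
tool_pos: [0.6931, 0.1533, 0.1855]
tool_rot: [0.502, 0.832, 0.123, -0.203]
wrist_force: [3.1, -4.0, 6.7]
grip_width: 0.0117
grip_force: 30.0
```

>>> move_arm --pt "0.0009 0 0.0005 0 0 0 1" --pt "0.0009 0 0.0005 0 0 0 1" --pt "0 0 0 0 0 0 1"

```text
clock: 11.28
tool_pos: [0.6923, 0.1549, 0.1854]
tool_rot: [0.502, 0.832, 0.123, -0.202]
wrist_force: [3.3, -5.3, 7.2]
grip_width: 0.0116
grip_force: 30.0
```

>>> move_arm --pt "0.0009 0 0.0005 0 0 0 1" --pt "0.0009 0 0.0005 0 0 0 1" --pt "0 0 0 0 0 0 1"

```text
clock: 11.53
tool_pos: [0.6923, 0.1551, 0.1855]
tool_rot: [0.502, 0.832, 0.123, -0.201]
wrist_force: [5.7, -11.7, 7.3]
grip_width: 0.0118
grip_force: 30.0
```

The nose is on the stop: the TCP has stalled with about 13 N. Release and back out.

>>> move_arm --pt "0 0 0 0 0 0 0.2" --pt "0 0 0 0 0 0 0.2" --pt "0 0 0 0 0 0 0.2" --pt "0 0 0 0 0 0 0.2" --pt "0 0 -0.01 0 0 0 0.2" --pt "0 0 -0.02 0 0 0 0.2" --pt "0 0 -0.03 0 0 0 0.2" --pt "0 0 -0.03 0 0 0 0.2"

```text
clock: 12.2
tool_pos: [0.7096, 0.1203, 0.265]
tool_rot: [0.502, 0.832, 0.122, -0.204]
wrist_force: [1.6, 0.7, 0.6]
grip_width: 0.0354
grip_force: 0.0
```

```bash
python3 - <<'E'
from h import *
to_tool([.7,.1,.26],118)
p,d,i=grab('wrist');c=world(d,i).reshape(-1,3);k=p.reshape(-1,3).astype(int)
cv2.imwrite('pics/w6.png',p[...,::-1])
th=np.radians(118);X=np.array([np.cos(th),np.sin(th)]);Y=np.array([-X[1],X[0]])
o=np.array([.6409,.2486]); a=(c[:,:2]-o)@X; b=(c[:,:2]-o)@Y; z=c[:,2]
pl=(z>.135)&(z<.165)&(abs(b)<.0265)&(k.min(1)>90)
for x0 in np.arange(-.14,.03,.02):
  m=pl&(a>x0)&(a<x0+.02)
  if m.sum()>5:print(x0.round(3),m.sum(),np.median(z[m]).round(4),np.percentile(b[m],[1,99]).round(4))
m=pl&(a<-.05);print('tail',np.percentile(a[m],1))
m=(z>.185)&(z<.205)&(abs(b)<.02)&(a<-.07);print('fin',m.sum(),np.percentile(a[m],[2,98]),np.percentile(b[m],[2,98]))
E
```

```text
t 12.2 tcp [0.7096 0.1203 0.265 ] xaxis yaw 117.78 shift [-0.0143 -0.018  -0.0018] turn [-0.0012 -0.4809 -0.0032] F [1.6 0.7 0.6] w 0.0354
-0.14 623 0.146 [-0.0257  0.0233]
-0.12 696 0.1461 [-0.026   0.0234]
-0.1 767 0.1462 [-0.0263  0.0228]
-0.08 892 0.1462 [-0.0258  0.0231]
-0.06 863 0.1462 [-0.0262  0.0219]
-0.04 820 0.1462 [-0.0256  0.0224]
-0.02 420 0.1462 [-0.026   0.0227]
0.0 259 0.1462 [-0.0264  0.0264]
0.02 16 0.146 [-0.0265  0.0264]
tail -0.13266478580874494
fin 513 [-0.12551851 -0.09667336] [-0.00776272  0.00312448]
```

View pics/w6.png

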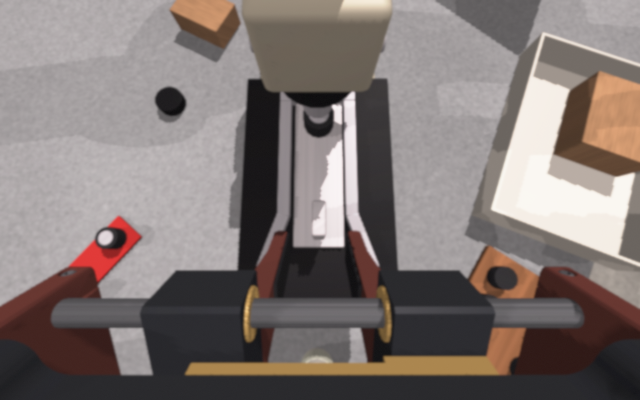

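The carrier lies flat and centred between the rails, with its fin at ~(318,215) and its mount under the objective at ~(318,120); the tail is at -0.131, so the origin is within about 1 mm. Next is the drawer.

>>> move_arm --pt "0 0 -0.03 0 0 0 1" --pt "0 0 -0.03 0 0 0 1" --pt "0 0 0 0 -0.12 0 1" --pt "0 0 0 0 -0.12 0 1" --pt "0 0 0 0 -0.12 0 1" --pt "0 0 0 0 -0.12 0 1" --pt "-0.03 0 0 0 0 0 1" --pt "-0.03 0 0 0 0 0 1"

```text
clock: 12.92
tool_pos: [0.7503, 0.0463, 0.3192]
tool_rot: [0.514, 0.858, 0.0, 0.001]
wrist_force: [-0.8, 0.7, 0.0]
grip_width: 0.0002
grip_force: 0.0
```

>>> move_arm --pt "0 0 0 0 0 0.12 1" --pt "0 0 0 0 0 0.12 1" --pt "0 0 0 0 0 0.12 1" --pt "0 0 0 0 0 0.12 1" --pt "0 0 0 0 0 0.12 1" --pt "0 0 0 0 0 0.12 1" --pt "0 0 0 0 0 0.12 1" --pt "0 0 0 0 0 0.12 1"

```text
clock: 13.58
tool_pos: [0.7508, 0.0429, 0.318]
tool_rot: [0.855, 0.518, 0.0, -0.0]
wrist_force: [0.6, -1.0, -0.3]
grip_width: -0.0
grip_force: 0.0
```

>>> move_arm --pt "0 0 0 0 0 0.12 1" --pt "0 0 0 0 0 0.12 1" --pt "0 0 0 0 0 0.12 1" --pt "0 0 0 0 0 0.12 1" --pt "0 0 0 0 0 0.12 1" --pt "0 0 0 0 0 0.12 1" --pt "0 0 0 0 0 0.12 1" --pt "0 0 0 0 0 0.12 1"

```text
clock: 14.25
tool_pos: [0.7508, 0.0429, 0.318]
tool_rot: [0.998, 0.065, -0.0, -0.0]
wrist_force: [0.0, -0.5, 0.1]
grip_width: 0.0003
grip_force: 0.0
```

```bash
python3 - <<'E'
from h import *
to_tool([.373,-.3119,.3],5.1)
print(monitor.get_state()['joint_pos'].round(2))
E
```

```text
t 14.25 tcp [0.7508 0.0429 0.318 ] xaxis yaw 7.44 shift [-0.4206  0.3029  0.0179] turn [-0.0001  0.      0.0408] F [ 0.  -0.5  0.1] w 0.0003
[0.04 0.56 1.24 0.   1.34 1.48]
```

>>> move_arm --pt "-0.0263 0.0189 0 0 0 0 1" --pt "-0.0263 0.0189 0 0 0 0 1" --pt "-0.0263 0.0189 0 0 0 0 1" --pt "-0.0263 0.0189 0 0 0 0 1" --pt "-0.0263 0.0189 0 0 0 0 1" --pt "-0.0263 0.0189 0 0 0 0 1" --pt "-0.0263 0.0189 0 0 0 0 1" --pt "-0.0263 0.0189 0 0 0 0 1"

```text
clock: 14.92
tool_pos: [0.5616, -0.1363, 0.3181]
tool_rot: [0.998, 0.068, 0.0, 0.0]
wrist_force: [0.7, 0.1, 0.7]
grip_width: 0.0004
grip_force: 0.0
```

>>> move_arm --pt "-0.0263 0.0189 0 0 0 0 1" --pt "-0.0263 0.0189 0 0 0 0 1" --pt "-0.0263 0.0189 0 0 0 0 1" --pt "-0.0263 0.0189 0 0 0 0 1" --pt "-0.0263 0.0189 0 0 0 0 1" --pt "-0.0263 0.0189 0 0 0 0 1" --pt "-0.0263 0.0189 0 0 0 0 1" --pt "-0.0263 0.0189 0 0 0 0.041 1"

```text
clock: 15.58
tool_pos: [0.3736, -0.3146, 0.3182]
tool_rot: [0.999, 0.047, 0.0, 0.0]
wrist_force: [1.2, -1.2, -0.3]
grip_width: 0.0006
grip_force: 0.0
```

```bash
python3 - <<'E'
from h import *
to_tool([.373,-.3119,.072],5.1)
p,d,i=grab('wrist');c=world(d,i).reshape(-1,3);x,y,z=c.T
m=(z>.06)&(z<.085)&(x>.39)&(x<.445)&(y<-.23)&(y>-.39);r=cv2.minAreaRect(c[m][:,:2].astype(np.float32));print(m.sum(),r)
m=(z<.1)&(abs(x-.373)<.05)&(abs(y+.312)<.05);print('under',np.percentile(z[m],[1,50,99]) if m.sum() else None)
E
```

```text
t 15.58 tcp [ 0.3736 -0.3146  0.3182] xaxis yaw 5.44 shift [-0.0005 -0.0028  0.2462] turn [ 0.0005 -0.0005  0.006 ] F [ 1.2 -1.2 -0.3] w 0.0006
926 ((0.43261975049972534, -0.3079639971256256), (0.03272582218050957, 0.1279357224702835), 5.471070289611816)
under [-0.00193214  0.00014005  0.07808756]
```

>>> move_arm --pt "0 -0.0028 0.0305 0 0 0.006 1" --pt "0 0 0.0305 0 0 0 1" --pt "0 0 0.0305 0 0 0 1" --pt "0 0 0.0305 0 0 0 1" --pt "0 0 0.0305 0 0 0 1" --pt "0 0 0.0305 0 0 0 1" --pt "0 0 0.0305 0 0 0 1" --pt "0 0 0.0305 0 0 0 1"

```text
clock: 16.3
tool_pos: [0.375, -0.3112, 0.0728]
tool_rot: [0.999, 0.044, 0.0, 0.0]
wrist_force: [0.5, -0.5, -0.3]
grip_width: 0.0006
grip_force: 0.0
```

>>> move_arm --pt "0.01 0 0 0 0 0 1" --pt "0.01 0 0 0 0 0 1" --pt "0.006 0 0 0 0 0 1" --pt "0.006 0 0 0 0 0 1" --pt "0.006 0 0 0 0 0 1" --pt "0.008 0 0 0 0 0 1" --pt "0.01 0 0 0 0 0 1" --pt "0.01 0 0 0 0 0 1"

```text
clock: 16.97
tool_pos: [0.4416, -0.3052, 0.0744]
tool_rot: [0.999, 0.044, 0.0, 0.0]
wrist_force: [-2.4, -1.3, 1.2]
grip_width: 0.0007
grip_force: 1.0
```

>>> move_arm --pt "0.012 0 0 0 0 0 1" --pt "0.015 0 0 0 0 0 1" --pt "0.015 0 0 0 0 0 1" --pt "0.015 0 0 0 0 0 1" --pt "0.015 0 0 0 0 0 1" --pt "0.015 0 0 0 0 0 1" --pt "0.015 0 0 0 0 0 1" --pt "0.012 0 0 0 0 0 1"

```text
clock: 17.63
tool_pos: [0.5557, -0.2946, 0.0736]
tool_rot: [0.999, 0.045, 0.0, 0.0]
wrist_force: [-1.7, -1.0, 1.7]
grip_width: 0.0007
grip_force: 1.0
```

```bash
cat > dr.py <<'E'
from h import *
to_tool([.605,-.2905,.074],5.1)
for n in('wrist',):
    p,d,i=grab(n);c=world(d,i).reshape(-1,3);X=np.array([np.cos(.089),np.sin(.089)]);Y=np.array([-X[1],X[0]])
    a=(c[:,:2]-[.656,-.2858])@X;b=(c[:,:2]-[.656,-.2858])@Y;z=c[:,2]
    m=(z>.092)&(z<.103)&(abs(b)<.13)&(a<.012)&(a>-.15);print('panel top',m.sum(),np.percentile(a[m],[2,50,98]))
    m=(z>.105)&(z<.116)&(abs(b)<.13)&(a<.1)&(a>-.1);print('board front',m.sum(),np.percentile(a[m],[1,2,5]))
E
python3 dr.py
```

```text
t 17.63 tcp [ 0.5557 -0.2946  0.0736] xaxis yaw 5.11 shift [ 0.0494  0.0003 -0.0004] turn [ 0.     -0.0003  0.0002] F [-1.7 -1.   1.7] w 0.0007
panel top 22821 [-0.04784979 -0.03958762 -0.03268436]
board front 104 [-0.09636824 -0.09599086 -0.09568608]
```

>>> move_arm --pt "0.01 0 0 0 0 0 1" --pt "0.01 0 0 0 0 0 1" --pt "0.008 0 0 0 0 0 1" --pt "0.006 0 0 0 0 0 1" --pt "0.003 0 0 0 0 0 1" --pt "0.003 0 0 0 0 0 1" --pt "0.003 0 0 0 0 0 1"

```text
clock: 18.27
tool_pos: [0.5966, -0.291, 0.0734]
tool_rot: [0.999, 0.044, -0.0, -0.0]
wrist_force: [-2.9, 2.1, -0.4]
grip_width: 0.0006
grip_force: 0.8
```

>>> move_arm --pt "0.0015 0 0 0 0 0 1" --pt "0.0015 0 0 0 0 0 1" --pt "0.0015 0 0 0 0 0 1" --pt "0 0 0 0 0 0 1"

```text
clock: 18.6
tool_pos: [0.6014, -0.2909, 0.0736]
tool_rot: [0.999, 0.044, 0.0, 0.0]
wrist_force: [-1.0, 0.4, -0.6]
grip_width: 0.0005
grip_force: 0.4
```

>>> move_arm --pt "0.0015 0 0 0 0 0 1" --pt "0.0015 0 0 0 0 0 1" --pt "0 0 0 0 0 0 1"

```text
clock: 18.85
tool_pos: [0.6046, -0.2907, 0.0737]
tool_rot: [0.999, 0.044, 0.0, 0.0]
wrist_force: [-0.2, 0.5, 0.7]
grip_width: 0.0002
grip_force: 0.3
```

>>> move_arm --pt "0.0015 0 0 0 0 0 1" --pt "0.0015 0 0 0 0 0 1" --pt "0 0 0 0 0 0 1"

```text
clock: 19.1
tool_pos: [0.6061, -0.2905, 0.0736]
tool_rot: [0.999, 0.045, -0.001, -0.0]
wrist_force: [-7.3, -1.4, 3.2]
grip_width: 0.0003
grip_force: 3.3
```

>>> move_arm --pt "0.0015 0 0 0 0 0 1" --pt "0.001 0 0 0 0 0 1" --pt "0 0 0 0 0 0 1"

```text
clock: 19.35
tool_pos: [0.6063, -0.2905, 0.0736]
tool_rot: [0.999, 0.045, -0.004, -0.001]
wrist_force: [-15.8, -3.4, 8.8]
grip_width: 0.0007
grip_force: 7.8
```

>>> move_arm --pt "-0.01 0 0 0 0 0 1" --pt "-0.02 0 0 0 0 0 1" --pt "-0.03 0 0 0 0 0 1" --pt "-0.02 0 -0.02 0 0 0 1" --pt "-0.02 0 -0.03 0 0 0 1" --pt "-0.02 0 -0.03 0 0 0 1" --pt "-0.02 0 -0.03 0 0 0 1" --pt "-0.02 0 -0.03 0 0 0 1"

```text
clock: 20.02
tool_pos: [0.4497, -0.3044, 0.2151]
tool_rot: [0.999, 0.044, 0.001, 0.0]
wrist_force: [-0.3, -1.1, -0.4]
grip_width: 0.0003
grip_force: 0.0
```

```bash
python3 dr.py; python3 - <<'E'
from h import *
p,d,i=grab('scene');c=world(d,i);cv2.imwrite('pics/end.png',p[...,::-1])
E
```

```text
t 20.02 tcp [ 0.4497 -0.3044  0.2151] xaxis yaw 5.09 shift [ 0.1557 -0.0002  0.1413] turn [ 0.0009 -0.0014 -0.0002] F [-0.3 -1.1 -0.4] w 0.0003Traceback (most recent call last):
  File "dr.py", line 6, in <module>
    m=(z>.092)&(z<.103)&(abs(b)<.13)&(a<.012)&(a>-.15);print('panel top',m.sum(),np.percentile(a[m],[2,50,98]))
                                                                                 ~~~~~~~~~~~~~^^^^^^^^^^^^^^^^
    return _quantile_unchecked(
        a, q, axis, out, overwrite_input, method, keepdims, weights)
    return _ureduce(a,
                    func=_quantile_ureduce_func,
    ...<5 lines>...
                    overwrite_input=overwrite_input,
                    method=method)
    r = func(a, **kwargs)
    result = _quantile(arr,
                       quantiles=q,
    ...<2 lines>...
                       out=out,
                       weights=wgt)
    slices_having_nans = np.isnan(arr[-1, ...])
                                  ~~~^^^^^^^^^
IndexError: index -1 is out of bounds for axis 0 with size 0
```

View pics/end.png

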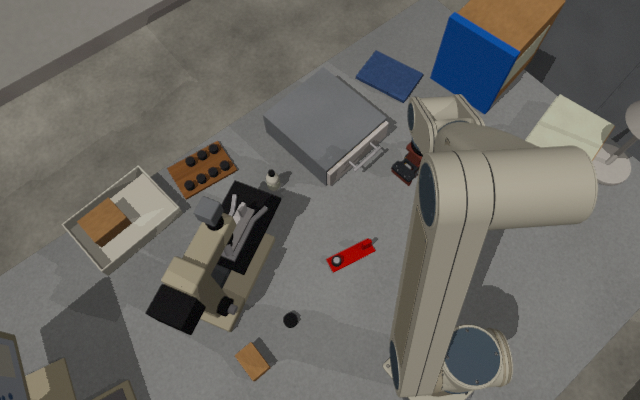

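The drawer is shut at ~(360,155): the push stalled hard at the expected place. The carrier lies on the stage at ~(240,220) and the cap, bottle and box have not moved, so I'll hand in.

```bash
python3 -c "
from h import *
print(bot.finish_job())"
```

```text
the job is handed in; nothing more can be done
None
```

The job is handed in: the round-mount carrier lies flat between the rails with its nose on the stop, the drawer is shut with the square-mount carrier inside, and the cap, bottle and box are where they were; the hand-in returned no verdict.

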